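# Lock the blue incubator cover

## Task

Take the green-handled flat-blade key from its stand, put its blade into the slot of the cam lock on the incubator with the blue cover, and turn the lock a quarter turn clockwise until it reaches its stop. Then put the key back upright in its stand and let go of it; leave the lock on the incubator with the yellow cover open.

Things in the scene. Friction and masses are not known exactly. Their poses are not given: they have to be found in the camera images.
- key_handle (a point): Centre of the key's green handle, 34 (x) x 16 (y) x 62 mm tall; z up, x along handle's and blade's width. Below: dark 44 mm disc, underside 38 mm below this point, resting on the top of a grey stand (80 x 70 x 50 mm); steel blade 36 (x) x 6 (y) mm, tip 75 mm below this point, in the stand's 45 x 14 mm pocket, 44 mm deep. 0.13 kg. The orange round-handled probe in the twin stand is not needed.
- lock_blue_slot (a point): Centre of the slot's floor in the lock, on its vertical turning axis; z up, x along slot and steel tongue. Slot 48 mm long, open-ended, 14 mm wide in its lower 12 mm, black sides flaring to about 24 mm at the mouth, 20 mm above the floor. Lock 58 mm across, on the half nearer the robot of a white incubator (170 x 140 x 85 mm) whose other half has the blue cover.
- lock_blue (a joint): Angle of the blue incubator's lock, rad: 0 open, grows clockwise seen from above, 1.57 at the stop (tongue over the blue cover). Starts at 0 to 0.1. Friction about 0.06 N m; stays where left. The key's blade has play in the slot: it turns about 12 degrees before the lock follows, so the key must turn about 100 to 105 degrees.
- lock_yellow (a joint): Angle of the same kind of lock on the twin incubator with the yellow cover, rad; starts open at 0 to 0.1, to be left so.
Not all that is in view belongs to the job. There is more than one size of the part that bears key_handle; the job needs the middle-sized.

How it is judged (in metres and radians):
On the way, in this order (a step that is already met when the one before it is completed fails the run):
1. the key's blade is in the slot of the blue incubator's lock, still open (horizontal distance between key_handle and lock_blue_slot below 0.02 m and z of key_handle in the frame of lock_blue_slot below 0.088 m and value of joint lock_blue below 0.7 rad), for 0.1 s.
2. the lock is turned to within 10 degrees of its stop with the blade in the slot (horizontal distance between key_handle and lock_blue_slot below 0.02 m and z of key_handle in the frame of lock_blue_slot below 0.091 m and value of joint lock_blue above 1.396 rad), for 0.1 s.
At the end, for the whole second after the job is handed in: The blue incubator's lock is within 10 degrees of its stop, the yellow incubator's lock is still open (under 0.4 rad), and the key stands upright (within 10 degrees) in its stand, within 15 mm of where it was taken, released (value of joint lock_blue above 1.396 rad and value of joint lock_yellow below 0.4 rad and distance of key_handle from where it was at the start of the episode below 0.015 m and angle between key_handle's own z axis and vertical below 0.17 rad); the robot touches nothing.
It fails at once if the lock of the yellow incubator is turned (value of joint lock_yellow above 0.5 rad).
It also fails if it takes over 51 s, if anything falls off the work surface, if the arm or the gripper's body presses on something with over 40 N, if the wrist force passes 120 N, or if a joint passes its speed limit or range.

## Robot

A 6-joint arm with a two-finger parallel gripper is mounted at the origin on the work surface. World frame = base frame: x ahead of the robot, y to its left, z up, the work surface at z = 0. Lengths are in m, angles in degrees, forces in N, time in s.
With the tool pointing down it reaches from about 0.25 to 0.725 m from the base axis. Payload 9.7 kg.
Tool frame: the origin (TCP) lies midway between the tips of the shut fingers; the grasp point (between the pads) lies 19 mm behind it; z points along the fingers, x is the direction in which the jaws open and shut, and the axes are right-handed (so a half turn about z gives the same grasp; the last joint's range is limited). The gripper opens to 85 mm and grips with 20 to 120 N. Pads are 22 mm wide; open, the fingers measure 114 mm over their backs; the gripper's body (76 mm by 85 mm) begins 54 mm behind the grasp point. The pads swing forward as they close: fully open they stand 13 mm farther back than shut.
Start: joints at [-65.374, 4.979, 10.078, 95.1, 0, 90], TCP at [0.229, -0.5, 0.209] pointing down, gripper open.
Joint ranges: [-179.16, 179.16], [-48.56, 103.87], [-65.8, 70.77], [-126.05, 130.52], [-82.76, 87.17], [-180, 180]. Speed limits (degrees/s): [127.2, 127.2, 147.25, 180, 180, 180].

## Interface

Orientations are given as [roll, pitch, yaw] about the fixed x, y, z axes, in that order (R = Rz(yaw) Ry(pitch) Rx(roll)).
In Python, from workcell import bot, optics gives the robot as it stands.
- The arm moves only by the shell command python3 -m creep 'ROWS' [FORCE]. ROWS is JSON, a list of rows, each a list of 7 numbers: the shift along the tool's x, y, z in m, then the turn, a rotation vector about the tool's x, y, z in rad, then the opening, from 0 (shut) to 1 (fully open). A call has 1 to 8 rows; each row is the pose to reach, as a shift and turn from the pose commanded when the call began, along the tool's axes at that moment; what a row does not reach only later rows make up. A row lasts 1/10 s, in which the tool goes at most 50 mm and 8.59 degrees, less where a joint would pass 70% of its speed; a pose out of reach is approached as far as the arm can. A call with a gripper value outside its range is refused whole. The fingers move at their own pace and stop on an object; FORCE is the grip in N (left out, the last holds). Time passes only in rows, so rows that repeat a pose let the fingers close. It gives the time, the measured TCP pose, the force and the opening at its end, in the units of the state.
- bot.get_obs(): the state, without advancing time (a new reading comes with each control period).
- optics.camera(name): name is "scene" or "top"; returns the picture (384x512x3 uint8, red, green, blue); there is no depth.
- optics.camera_params(name): a dict with "camera_matrix" (3x3 intrinsics, pixels), "R" (3x3) and "t" (3): a world point X has camera coordinates R X + t. Camera axes: x right, y down, z forward; pixel columns grow to the right and rows downward; lengths in m; the calibration is good to about 2 mm. A picture is of the moment at which its call begins. camera_params takes no time and is no camera call.
- bot.job_done(): hands the job in, once; it reports no verdict.
The state is a dict: "time": time; "q": joint angles; "qd": joint speeds; "joint_efforts": joint torques, N m; "ee_pos": TCP position; "tcp_rot": TCP orientation; "wrist_force": force on the tool from outside, world axes, zero at the start; "torque": the same for the moment, N m; "opening": finger opening in m.
Only numpy, scipy, OpenCV 4.12 (cv2) and the standard library are available. Lean on these libraries where they do the work, as an engineer would, in place of code of your own. Each camera call takes 0.05 s, during which the arm holds its last target.

## Working session

There is one attempt and no reset: what is moved stays moved. The work goes in short steps, Python scripts to look and compute and a shell command to move; the robot and the scene stay as the last step left them, time stands still between calls to the robot, and variables do not carry over. Pictures are saved under pics/ and viewed, and the job is handed in when it is done.

```bash
ls; mkdir -p pics; python3 - <<'E'
from workcell import bot, optics
import cv2
print(bot.get_obs())
for n in ("scene","top"):
    im=optics.camera(n); cv2.imwrite(f"pics/{n}0.png",im[:,:,::-1]); cv2.imwrite(f"pics/{n}0b.png",cv2.resize(im[:,:,::-1],(800,600),interpolation=cv2.INTER_CUBIC))
    p=optics.camera_params(n); print(p)
E
```

```text
pics
{'time': 0.0, 'q': array([-6.53713395e+01,  5.01172273e+00,  1.00355145e+01,  9.50989916e+01,
        6.95579074e-04,  9.00021011e+01]), 'qd': array([-0.06029407, -0.01334257,  0.14256025,  0.10910063,  0.00152228,
        0.05964434]), 'joint_efforts': array([ 2.22217066e-03, -5.20387745e+01,  4.64806902e+01,  1.63781794e-02,
        1.90943103e-05, -1.01377458e-05]), 'ee_pos': array([ 0.2291047 , -0.4997385 ,  0.20788661]), 'tcp_rot': array([-1.79999307e+02,  7.51998037e-02, -6.53734405e+01]), 'wrist_force': array([-1.20303896,  0.77309487, -0.45784668]), 'torque': array([ 0.01711913, -0.02760501,  0.00250683]), 'opening': 0.08545663293716123}
{'camera_matrix': array([[364.49620762,   0.        , 256.00753506],
       [  0.        , 364.49620762, 186.11597862],
       [  0.        ,   0.        ,   1.        ]]), 'R': array([[-0.66878604,  0.74345112,  0.00238035],
       [ 0.4317515 ,  0.39099307, -0.81284382],
       [-0.60524034, -0.54259088, -0.58247684]]), 't': array([ 0.3414442 , -0.13438709,  1.31969587])}
{'camera_matrix': array([[350.91889536,   0.        , 256.20295299],
       [  0.        , 350.91889536, 190.0501357 ],
       [  0.        ,   0.        ,   1.        ]]), 'R': array([[-0.00768431, -0.99931434, -0.03621883],
       [-0.99744282,  0.01023353, -0.0707326 ],
       [ 0.07105475,  0.03558268, -0.99683755]]), 't': array([0.00146932, 0.50600152, 0.94930559])}
```

View pics/scene0b.png

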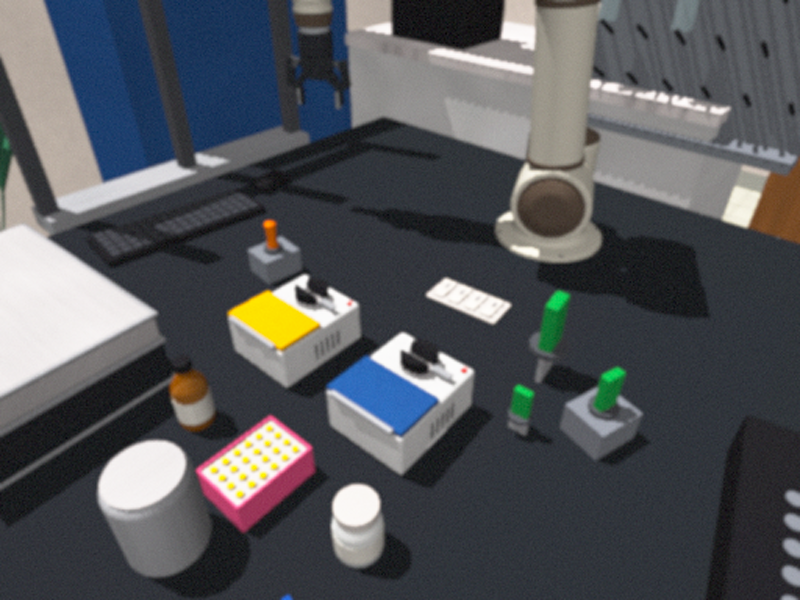

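View pics/top0b.png

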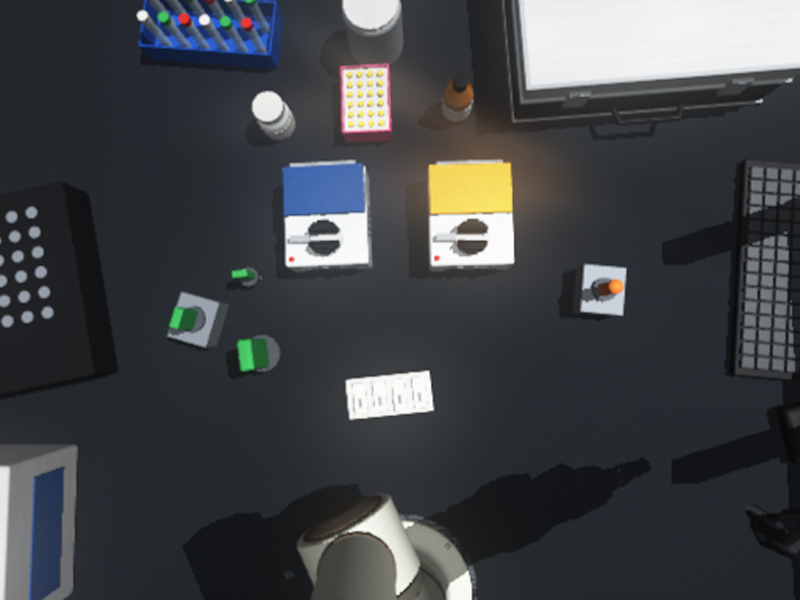

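```bash
python3 - <<'E'
import cv2,numpy as np
t=cv2.imread("pics/top0.png"); s=cv2.imread("pics/scene0.png")
def c(im,x0,y0,w,h,k): return cv2.resize(im[y0:y0+h,x0:x0+w],(w*k,h*k),interpolation=cv2.INTER_CUBIC)
a=c(t,100,165,50,75,8); b=c(t,170,95,65,80,7); 
cv2.imwrite("pics/c1.png",a)
cv2.imwrite("pics/c2.png",b)
cv2.imwrite("pics/c3.png",c(s,320,180,100,115,5))
cv2.imwrite("pics/c4.png",c(s,205,205,100,98,6))
E
```

```text
(no output)
```

View pics/c1.png

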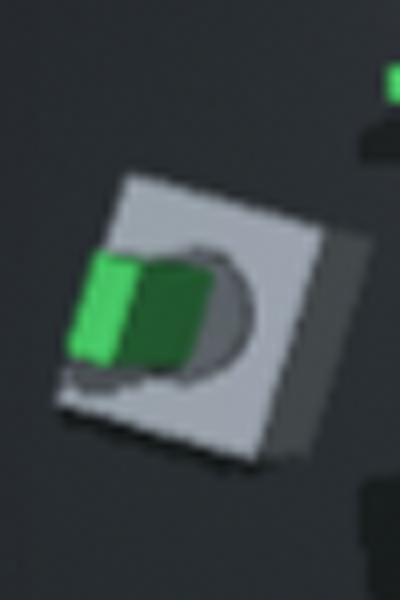

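View pics/c2.png

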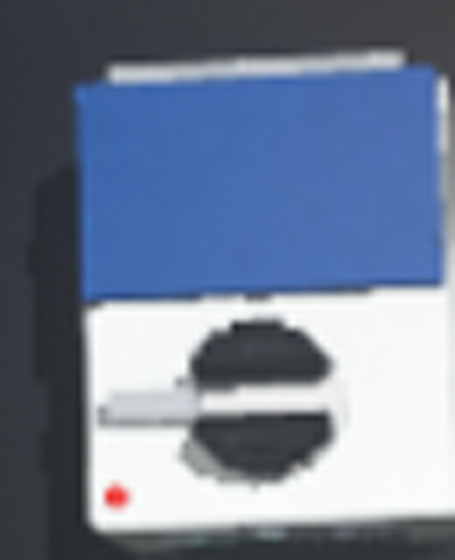

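View pics/c3.png

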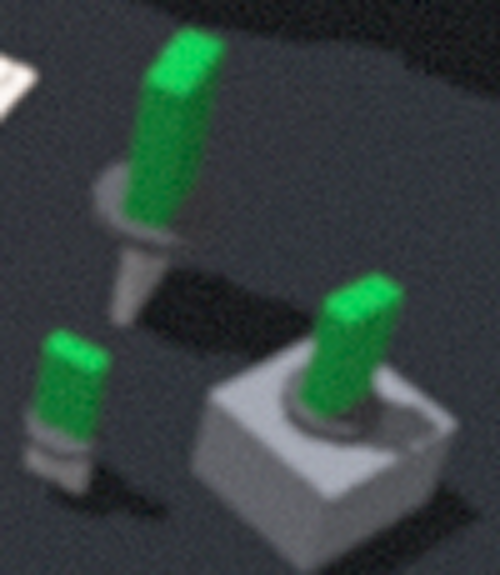

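View pics/c4.png

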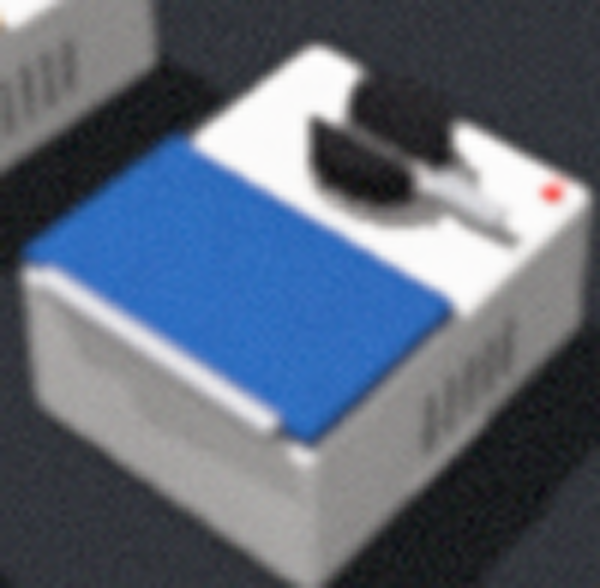

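```bash
cat > h.py <<'E'
import numpy as np, cv2
from workcell import bot, optics
P={n:optics.camera_params(n) for n in("scene","top")}
def proj(n,X):
    p=P[n]; c=np.atleast_2d(X)@p["R"].T+p["t"]; u=c@p["camera_matrix"].T; return u[:,:2]/u[:,2:]
def ray(n,uv):
    p=P[n]; d=p["R"].T@np.linalg.solve(p["camera_matrix"],[*uv,1.]); return -p["R"].T@p["t"],d
def onz(n,uv,z):
    o,d=ray(n,uv); return o+d*(z-o[2])/d[2]
def tri(a,b):
    M=[p["camera_matrix"]@np.c_[p["R"],p["t"]] for p in(P["top"],P["scene"])]
    X=cv2.triangulatePoints(M[0],M[1],np.array(a,float).reshape(2,1),np.array(b,float).reshape(2,1)); return X[:3,0]/X[3,0]
E
python3 - <<'E'
from h import *
np.set_printoptions(precision=4,suppress=True)
# pixel centre convention: crop px/k - 0.5 
T=[(100,250),(145,262),(110,368),(68,352)]
S=[(322,305),(370,272),(405,292),(360,322)]
a=np.array([onz("top",(x/8-.5+100,y/8-.5+165),.119) for x,y in T]);print(a,a.mean(0))
a=np.array([onz("scene",(x/5-.5+320,y/5-.5+180),.119) for x,y in S]);print(a,a.mean(0))
st=[(128,175),(325,228),(258,460),(58,403)]
a=np.array([onz("top",(x/8-.5+100,y/8-.5+165),.05) for x,y in st]);print("stand",a,a.mean(0))
for i in range(4): d=a[(i+1)%4]-a[i]; print(np.hypot(*d[:2]),np.degrees(np.arctan2(d[1],d[0])))
print("lock",tri((262/7-.5+170,400/7-.5+95),(380/6-.5+205,140/6-.5+205)))
inc=[(80,90),(445,70),(455,515),(95,530)]
a=np.array([onz("top",(x/7-.5+170,y/7-.5+95),.085) for x,y in inc]);print("inc",a,a.mean(0))
# scene corners of top
inc=[(320,42),(592,190),(315,455)]
a=np.array([onz("scene",(x/6-.5+205,y/6-.5+205),.085) for x,y in inc]);print("inc",a,(a[0]+a[2])/2)
E
```

```text
[[0.4882 0.3544 0.119 ]
 [0.4843 0.3401 0.119 ]
 [0.4513 0.3505 0.119 ]
 [0.4564 0.3639 0.119 ]] [0.4701 0.3522 0.119 ]
[[0.4898 0.3432 0.119 ]
 [0.457  0.3494 0.119 ]
 [0.4587 0.3658 0.119 ]
 [0.4885 0.3596 0.119 ]] [0.4735 0.3545 0.119 ]
stand [[0.5176 0.3767 0.05  ]
 [0.499  0.3089 0.05  ]
 [0.4212 0.3304 0.05  ]
 [0.4408 0.399  0.05  ]] [0.4696 0.3538 0.05  ]
0.070294379105212 -105.37558570641433
0.08063480072204364 164.53603906479196
0.07132078836801523 74.05756155899478
0.07993734153304599 -16.197946124087665
lock [0.6016 0.1195 0.094 ]
inc [[0.7212 0.1909 0.085 ]
 [0.7262 0.0534 0.085 ]
 [0.5587 0.0502 0.085 ]
 [0.5548 0.184  0.085 ]] [0.6402 0.1196 0.085 ]
inc [[0.5658 0.0555 0.085 ]
 [0.5622 0.19   0.085 ]
 [0.7265 0.1967 0.085 ]] [0.6462 0.1261 0.085 ]
```

```bash
python3 - <<'E'
from h import *
np.set_printoptions(precision=4,suppress=True)
# large key: top-face centre scene c3 (187,60); top image 800-scale
print("big top",tri((247/1.5625-.5,355/1.5625-.5),(187/5-.5+320,60/5-.5+180)))
print("big disc",tri((262/1.5625-.5,353/1.5625-.5),(135/5-.5+320,205/5-.5+180)))
# lock: tongue line & slot
for z in (.09,.1,.11):
  a=[onz("top",(x/7-.5+170,y/7-.5+95),z) for x,y in((100,412),(200,404),(335,397),(262,400))]
  d=a[2]-a[0]; print(z,a[3],np.degrees(np.arctan2(-d[1],-d[0])), np.hypot(*d[:2]))
  r=[onz("top",(x/7-.5+170,y/7-.5+95),z) for x,y in((262,320),(262,482),(188,400),(336,400))]
  print(np.linalg.norm(r[0]-r[1]),np.linalg.norm(r[2]-r[3]))
  e=[onz("scene",(x/6-.5+205,y/6-.5+205),z) for x,y in((310,140),(460,140),(380,78),(380,205),(315,118),(445,165))]
  print(np.array(e))
E
sed -n 1,1p h.py; python3 - <<'E'
import cv2,numpy as np
s=cv2.imread("pics/scene0.png");t=cv2.imread("pics/top0.png")
a=cv2.resize(s[210:250,245:300],None,fx=10,fy=10,interpolation=cv2.INTER_CUBIC)
b=cv2.resize(t[135:170,180:225],None,fx=10,fy=10,interpolation=cv2.INTER_CUBIC)
o=np.zeros((760,560,3),np.uint8);o[:400,:550]=a;o[405:755,:450]=b
cv2.imwrite("pics/lk.png",o[:600]);cv2.imwrite("pics/lkb.png",b)
E
```

```text
big top [0.411  0.2296 0.1476]
big disc [0.4154 0.2263 0.0595]
0.09 [0.6016 0.121  0.09  ] 92.85575084536822 0.08742819561354909
0.06041586753641435 0.05494493854390562
[[0.617  0.0959 0.09  ]
 [0.5782 0.1388 0.09  ]
 [0.571  0.0922 0.09  ]
 [0.6261 0.1391 0.09  ]
 [0.6062 0.0889 0.09  ]
 [0.593  0.1434 0.09  ]]
0.1 [0.5998 0.1192 0.1   ] 92.8557508453682 0.08644822091435839
0.059738671567770005 0.05432906572114232
[[0.6252 0.1033 0.1   ]
 [0.5871 0.1454 0.1   ]
 [0.5801 0.0996 0.1   ]
 [0.6342 0.1458 0.1   ]
 [0.6146 0.0964 0.1   ]
 [0.6017 0.1499 0.1   ]]
0.11 [0.598  0.1174 0.11  ] 92.85575084536828 0.08546824621516766
0.05906147559912566 0.05371319289837905
[[0.6334 0.1107 0.11  ]
 [0.5961 0.152  0.11  ]
 [0.5891 0.107  0.11  ]
 [0.6423 0.1524 0.11  ]
 [0.6231 0.1039 0.11  ]
 [0.6103 0.1564 0.11  ]]
import numpy as np, cv2
```

View pics/lk.png

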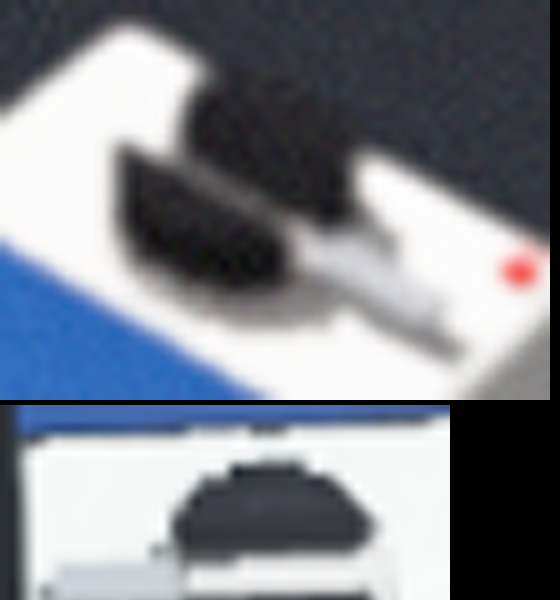

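View pics/lkb.png

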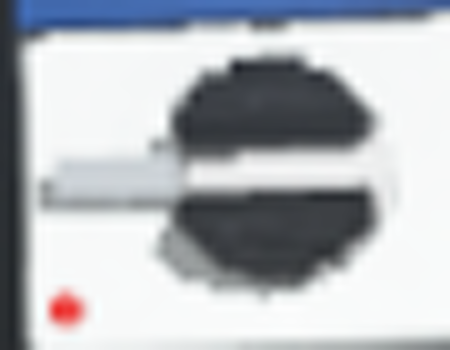

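```bash
python3 -m creep '[[0,0,-0.03,0,0,0.1,0.6],[0,0,-0.06,0,0,0.1,0.6]]' 40; python3 -c "
from h import *
o=bot.get_obs();print(o['q'],o['tcp_rot'],o['ee_pos'])
d=np.array([.470,.354])-o['ee_pos'][:2];y=np.radians(o['tcp_rot'][2]);print(d@[np.cos(y),np.sin(y)],d@[np.sin(y),-np.cos(y)])"
```

```text
time: 0.3
ee_pos: [0.2289, -0.4993, 0.2682]
tcp_rot: [180.0, 0.2, -71.3]
wrist_force: [0.0, 0.2, 1.2]
opening: 0.0591
[-6.53754000e+01  6.91690624e+00  1.89143490e+01  1.02156625e+02
 -8.82926938e-04  9.59169303e+01] [ 1.79982712e+02  1.58242870e-01 -7.12923529e+01] [ 0.22887337 -0.49934763  0.26819759]
-0.7309243083530532 -0.5020895208328795
```

```bash
python3 -m creep '[[-0.731,-0.502,0,0,0,-2.541,0.6],[-0.731,-0.502,0,0,0,-2.541,0.6],[-0.731,-0.502,0,0,0,-2.541,0.6],[-0.731,-0.502,0,0,0,-2.541,0.6],[-0.731,-0.502,0,0,0,-2.541,0.6],[-0.731,-0.502,0,0,0,-2.541,0.6],[-0.731,-0.502,0,0,0,-2.541,0.6],[-0.731,-0.502,0,0,0,-2.541,0.6]]'; cat > st.py <<'E'
import sys
from h import *
np.set_printoptions(precision=4,suppress=True)
o=bot.get_obs();print(o['time'],o['q'],o['tcp_rot'],o['ee_pos'],o['wrist_force'],o['opening'])
if len(sys.argv)>1:
    tx,ty,tz,yw=map(float,sys.argv[1:5])
    d=np.array([tx,ty])-o['ee_pos'][:2];y=np.radians(o['tcp_rot'][2])
    print("row:",d@[np.cos(y),np.sin(y)],d@[np.sin(y),-np.cos(y)],o['ee_pos'][2]-tz,-np.radians((yw-o['tcp_rot'][2]+180)%360-180))
E
python3 st.py .470 .354 .268 74.5
```

```text
time: 1.1
ee_pos: [0.3365, -0.1128, 0.2685]
tcp_rot: [180.0, -0.0, -2.0]
wrist_force: [2.0, -0.0, 0.9]
opening: 0.0511
1.1 [-18.5389 -19.2983  -4.8942 104.3779   0.0008  73.4917] [179.9933  -0.0254  -2.0306] [ 0.3365 -0.1128  0.2685] [ 1.9862 -0.0289  0.8803] 0.05109929688629874
row: 0.11690765862659316 -0.4712681550885264 0.000516604472411808 -1.3357104899891208
```

```bash
python3 -m creep '[[0.117,-0.471,0,0,0,-1.336,0.6],[0.117,-0.471,0,0,0,-1.336,0.6],[0.117,-0.471,0,0,0,-1.336,0.6],[0.117,-0.471,0,0,0,-1.336,0.6],[0.117,-0.471,0,0,0,-1.336,0.6],[0.117,-0.471,0,0,0,-1.336,0.6],[0.117,-0.471,0,0,0,-1.336,0.6],[0.117,-0.471,0,0,0,-1.336,0.6]]'; python3 st.py .470 .354 .268 74.5
```

```text
time: 1.9
ee_pos: [0.4489, 0.2715, 0.2683]
tcp_rot: [180.0, 0.0, 66.8]
wrist_force: [0.7, -1.3, 0.9]
opening: 0.0516
1.9 [ 31.1713   3.2826  15.0189 101.7442  -0.0058  54.3816] [179.9999   0.0098  66.7897] [0.4489 0.2715 0.2683] [ 0.6865 -1.3057  0.9204] 0.05160017831897672
row: 0.08413950674835251 -0.013099817188159026 0.0002834185818473278 -0.13457040546293728
```

```bash
python3 -m creep '[[0.084,-0.013,0,0,0,-0.1346,0.6],[0.084,-0.013,0,0,0,-0.1346,0.6],[0.084,-0.013,0.05,0,0,-0.1346,0.6],[0.084,-0.013,0.08,0,0,-0.1346,0.6],[0.084,-0.013,0.08,0,0,-0.1346,0.6]]'; python3 st.py .470 .354 .074 74.5
python3 - <<'E'
from h import *
for n in("scene","top"):
    im=optics.camera(n)[:,:,::-1]
    a=im[150:320,300:450] if n=="scene" else im[130:260,60:220]
    cv2.imwrite(f"pics/a_{n}.png",cv2.resize(a,None,fx=3.5,fy=3.5,interpolation=cv2.INTER_CUBIC))
E
```

```text
time: 2.4
ee_pos: [0.4689, 0.3505, 0.1833]
tcp_rot: [-179.7, 0.4, 74.1]
wrist_force: [0.1, 0.2, -0.4]
opening: 0.0514
2.4 [36.7812  9.9932 12.8063 93.3046  0.0021 52.6336] [-179.7       0.3893   74.1486] [0.4689 0.3505 0.1833] [ 0.1319  0.2471 -0.4445] 0.05139706551345615
row: 0.0036354929144745674 0.0001343942742505868 0.10926137637728407 -0.006133577206945092
```

View pics/a_scene.png

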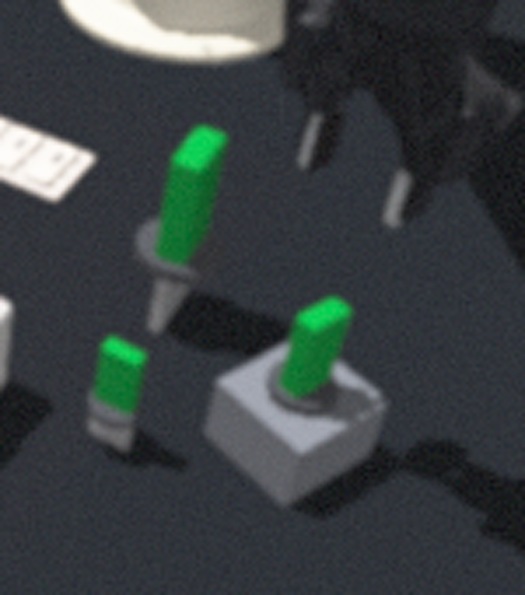

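View pics/a_top.png

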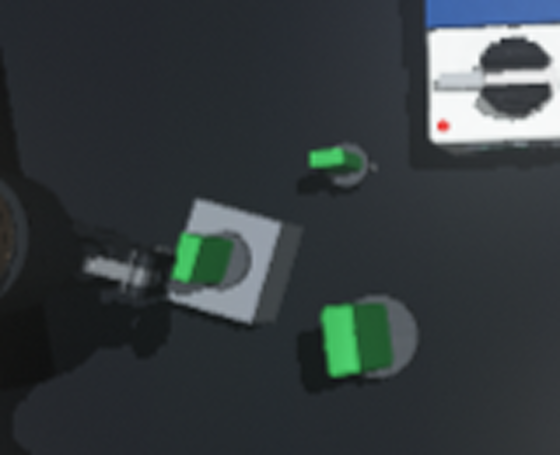

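```bash
python3 - <<'E'
from h import *
o=bot.get_obs();e=o['ee_pos'];y=np.radians(o['tcp_rot'][2]);ax=np.array([np.cos(y),np.sin(y),0])
for s in(-1,1):
  for dz in (0,.01):
    q=proj("scene",e+s*(.026+.006)*ax+[0,0,dz])[0];print(s,dz,q,(q+.5-[300,150])*3.5)
E
```

```text
-1 0 [386.77103584 203.67746738] [305.44862543 189.62113583]
-1 0.01 [387.7973839  199.86635962] [309.04084364 176.28225865]
1 0 [412.26703666 220.94728688] [394.6846283  250.06550407]
1 0.01 [413.56748905 217.04119486] [399.23621166 236.39418203]
```

```bash
python3 -m creep '[[0.004,0,0.03,0,0,-0.004,0.6],[0.004,0,0.06,0,0,-0.004,0.6],[0.004,0,0.09,0,0,-0.004,0.6],[0.004,0,0.106,0,0,-0.004,0.6],[0.004,0,0.106,0,0,-0.004,0.6],[0.004,0,0.106,0,0,-0.004,0.6]]'; python3 st.py .471 .355 .074 74.5
```

```text
time: 3.1
ee_pos: [0.4726, 0.3557, 0.0852]
tcp_rot: [179.9, -0.1, 74.3]
wrist_force: [0.0, 0.5, 0.4]
opening: 0.0514
3.1 [36.9654  9.7896  1.7551 81.7979  0.     52.6381] [179.8983  -0.1332  74.3274] [0.4726 0.3557 0.0852] [0.0497 0.4881 0.3657] 0.051394753761421455
row: -0.0011009369371564244 -0.0013652228734887305 0.011217911965420338 -0.0030126790311355662
```

```bash
python3 - <<'E'
from h import *
for n in("scene","top"):
    im=optics.camera(n)[:,:,::-1]
    a=im[190:310,320:450] if n=="scene" else im[150:250,80:200]
    cv2.imwrite(f"pics/b_{n}.png",cv2.resize(a,None,fx=5,fy=5,interpolation=cv2.INTER_CUBIC))
E
```

```text
(no output)
```

View pics/b_scene.png

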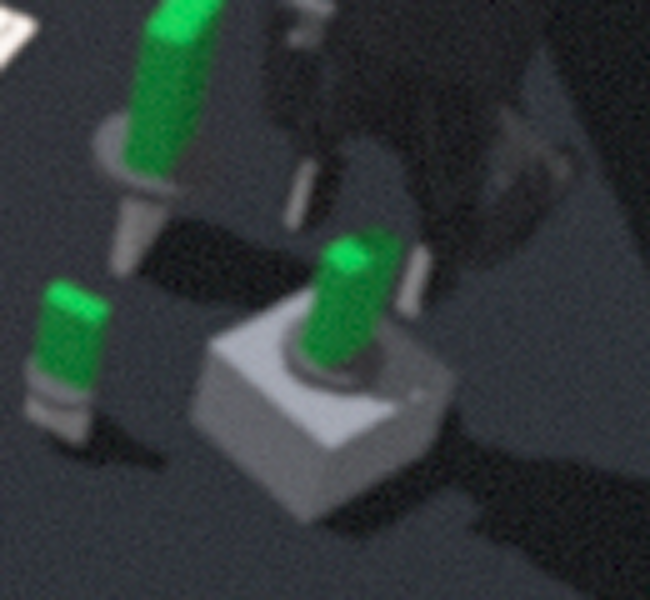

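View pics/b_top.png

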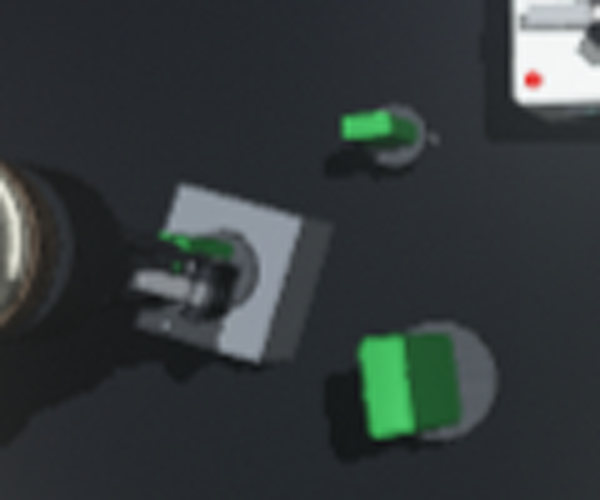

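```bash
python3 -m creep '[[-0.001,-0.001,0.010,0,0,-0.003,0.6],[-0.001,-0.001,0.010,0,0,-0.003,0.6],[-0.001,-0.001,0.010,0,0,-0.003,0.1],[-0.001,-0.001,0.010,0,0,-0.003,0],[-0.001,-0.001,0.010,0,0,-0.003,0],[-0.001,-0.001,0.010,0,0,-0.003,0],[-0.001,-0.001,0.010,0,0,-0.003,0],[-0.001,-0.001,0.010,0,0,-0.003,0]]' 60; python3 st.py .471 .355 .074 74.5;python3 - <<'E'
from h import *
for n in("scene","top"):
    im=optics.camera(n)[:,:,::-1]
    a=im[190:310,320:450] if n=="scene" else im[150:250,80:200]
    cv2.imwrite(f"pics/d_{n}.png",cv2.resize(a,None,fx=5,fy=5,interpolation=cv2.INTER_CUBIC))
E
```

```text
time: 4.0
ee_pos: [0.4706, 0.3546, 0.0729]
tcp_rot: [180.0, -0.0, 74.5]
wrist_force: [-0.7, -1.2, 3.9]
opening: 0.015
4.0 [37.0023  9.7735  0.377  80.5785 -0.0056 52.4832] [179.9803  -0.0164  74.5191] [0.4706 0.3546 0.0729] [-0.7295 -1.1543  3.8835] 0.015024530505082262
row: 0.0004835770496453161 0.0002868870081917534 -0.0010837020147877602 0.0003331177249403469
```

View pics/d_scene.png

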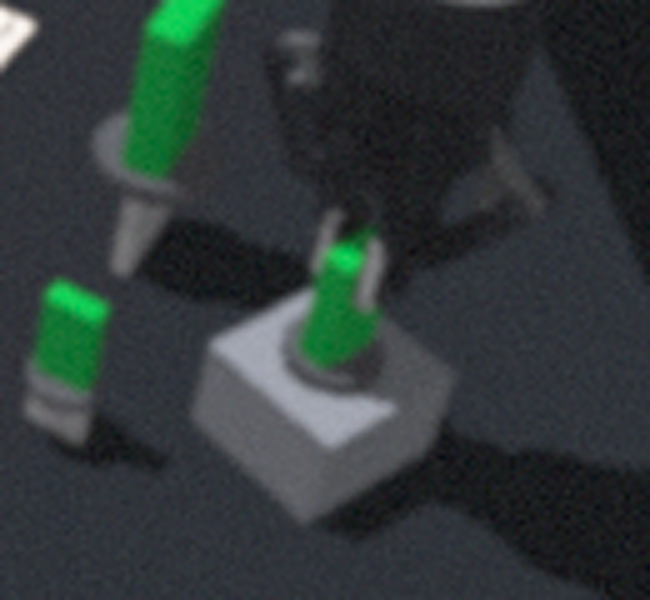

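View pics/d_top.png

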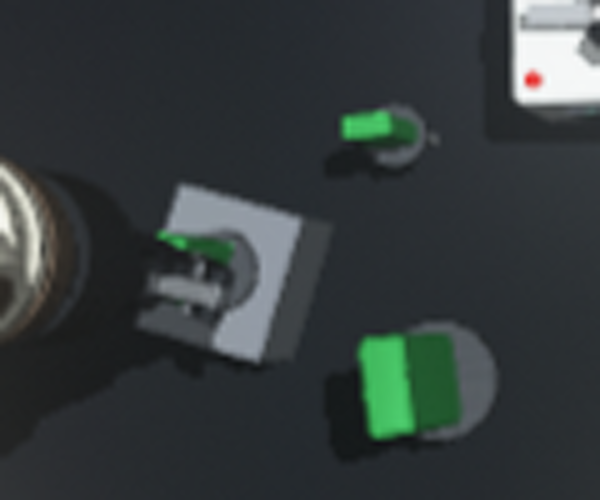

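```bash
python3 -m creep '[[0,0,-0.02,0,0,0,0],[0,0,-0.04,0,0,0,0],[0,0,-0.065,0,0,0,0],[0,0,-0.1,0,0,0,0],[0,0,-0.14,0,0,0,0],[0,0,-0.15,0,0,0,0],[0,0,-0.15,0,0,0,0]]'; python3 st.py .600 .120 .223 181;python3 - <<'E'
from h import *
for n in("scene","top"):
    im=optics.camera(n)[:,:,::-1]
    a=im[120:290,320:450] if n=="scene" else im[150:250,60:180]
    cv2.imwrite(f"pics/e_{n}.png",cv2.resize(a,None,fx=6 if n=="top" else 4,fy=6 if n=="top" else 4,interpolation=cv2.INTER_CUBIC)[:600])
    if n=="scene": cv2.imwrite(f"pics/e2_{n}.png",cv2.resize(im[140:215,340:440],None,fx=8,fy=8,interpolation=cv2.INTER_CUBIC)[:600])
E
```

```text
time: 4.8
ee_pos: [0.471, 0.3551, 0.2238]
tcp_rot: [179.9, -0.1, 74.5]
wrist_force: [0.1, 1.0, -1.5]
opening: 0.0149
4.8 [37.0075 10.8426 18.3133 97.3256  0.0056 52.4865] [179.9161  -0.1185  74.5211] [0.471  0.3551 0.2238] [ 0.1322  1.0344 -1.5128] 0.014914970226509458
row: -0.19213317820837442 0.1870319850507945 0.0008490523321389165 -1.8584072279317083
```

View pics/e2_scene.png

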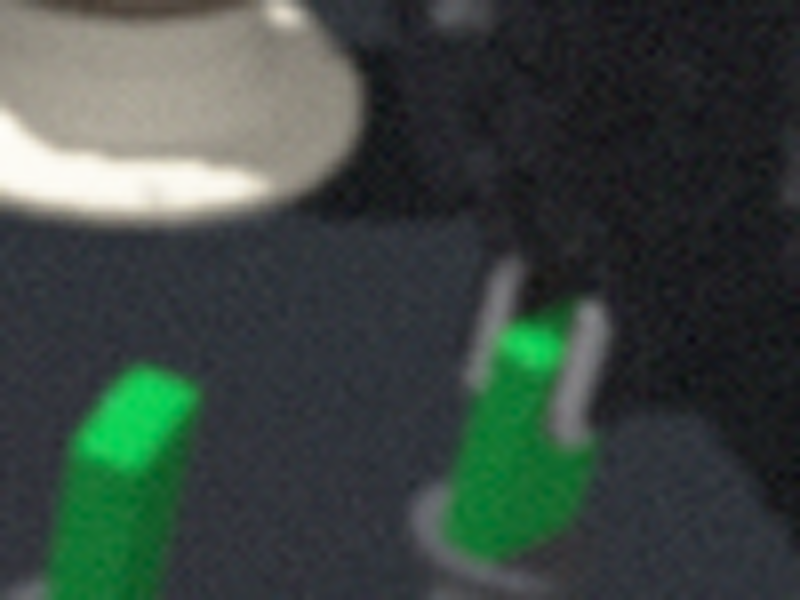

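View pics/e_top.png

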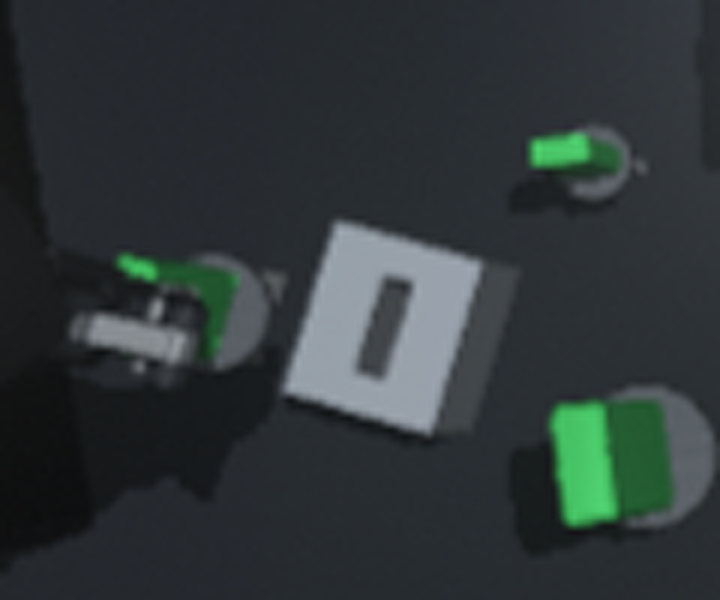

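```bash
cat > ov.py <<'E'
from h import *
def box(im,n,c,Rm,hx,hy,z0,z1,col,crop,k):
    pts=np.array([[sx*hx,sy*hy,z] for z in(z0,z1) for sx,sy in((-1,-1),(1,-1),(1,1),(-1,1))])@Rm.T+c
    q=((proj(n,pts)+.5-crop)*k).astype(int)
    for a,b in[(0,1),(1,2),(2,3),(3,0),(4,5),(5,6),(6,7),(7,4),(0,4),(1,5),(2,6),(3,7)]: cv2.line(im,tuple(map(int,q[a])),tuple(map(int,q[b])),col,1,cv2.LINE_AA)
def Rz(y): c,s=np.cos(y),np.sin(y); return np.array([[c,-s,0],[s,c,0],[0,0,1]])
E
cat > e.py <<'E'
from ov import *
o=bot.get_obs();e=o['ee_pos'];y=np.radians(o['tcp_rot'][2]);R=Rz(y)
for n,(r0,c0,h,w,k) in dict(scene=(130,330,100,120,6),top=(160,60,90,100,6)).items():
    im=optics.camera(n)[:,:,::-1]
    a=cv2.resize(im[r0:r0+h,c0:c0+w],None,fx=k,fy=k,interpolation=cv2.INTER_CUBIC)
    kc=e+[0,0,.088-.0729]
    box(a,n,kc,R,.008,.017,-.031,.031,(255,255,0),[c0,r0],k)
    box(a,n,kc,R,.003,.018,-.075,-.045,(255,0,255),[c0,r0],k)
    for s in(-1,1): box(a,n,e+s*.011*R[:,0],R,.003,.011,0.,.03,(0,0,255),[c0,r0],k)
    box(a,n,np.array([.4706,.354,0]),R,.035,.040,0,.05,(0,255,255),[c0,r0],k)
    cv2.imwrite(f"pics/f_{n}.png",a)
E
python3 e.py
```

```text
(no output)
```

View pics/f_scene.png

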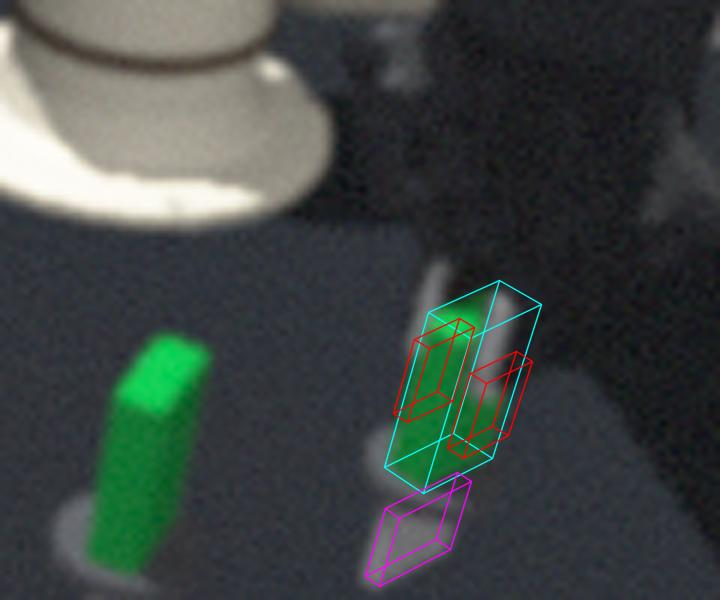

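View pics/f_top.png

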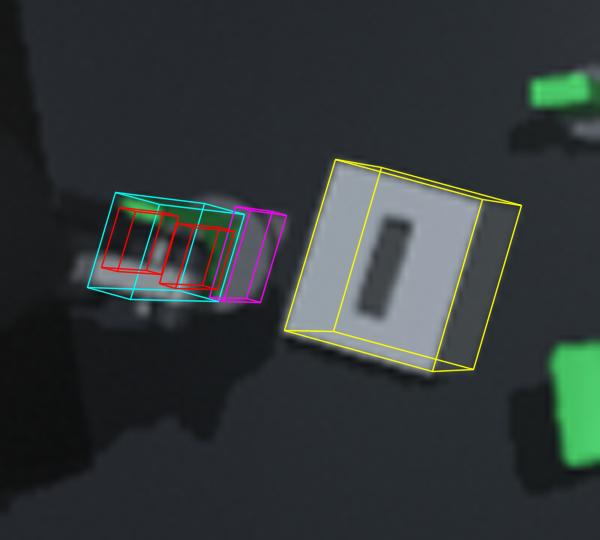

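```bash
python3 -m creep '[[-0.192,0.187,0,0,0,-1.85,0],[-0.192,0.187,0,0,0,-1.85,0],[-0.192,0.187,0,0,0,-1.85,0],[-0.192,0.187,0,0,0,-1.85,0],[-0.192,0.187,0,0,0,-1.85,0],[-0.192,0.187,0,0,0,-1.85,0],[-0.192,0.187,0,0,0,-1.85,0],[-0.192,0.187,0,0,0,-1.85,0]]'; python3 st.py .600 .120 .223 180.5
```

```text
time: 5.8
ee_pos: [0.5994, 0.1181, 0.2205]
tcp_rot: [-179.9, -0.1, 140.8]
wrist_force: [-0.9, -1.5, -2.2]
opening: 0.0152
5.8 [ 11.1476  14.1894  21.8869  97.8647   0.0049 -39.7013] [-179.8745   -0.1105  140.8488] [0.5994 0.1181 0.2205] [-0.9232 -1.4504 -2.1843] 0.015197475857703915
row: 0.0007193746096267482 0.0018065450568917228 -0.0024502584020864027 -0.692044425071533
```

```bash
python3 -m creep '[[0,0,0,0,0,-0.692,0],[0,0,0,0,0,-0.692,0],[0,0,0,0,0,-0.692,0],[0,0,0,0,0,-0.692,0],[0,0,0,0,0,-0.692,0],[0,0,0,0,0,-0.692,0],[0,0,0,0,0,-0.692,0]]'; python3 st.py .600 .120 .223 180.5
cat > e2.py <<'E'
from ov import *
import sys
tag=sys.argv[1]
o=bot.get_obs();e=o['ee_pos'];y=np.radians(o['tcp_rot'][2]);R=Rz(y)
for n,(r0,c0,h,w,k) in dict(scene=(165,215,100,110,6),top=(100,160,80,90,7)).items():
    im=optics.camera(n)[:,:,::-1]
    a=cv2.resize(im[r0:r0+h,c0:c0+w],None,fx=k,fy=k,interpolation=cv2.INTER_CUBIC)
    kc=e+[0,0,.088-.0729]
    box(a,n,kc,R,.008,.017,-.031,.031,(255,255,0),[c0,r0],k)
    box(a,n,kc,R,.003,.018,-.075,-.045,(255,0,255),[c0,r0],k)
    box(a,n,np.array([.599,.119,0]),Rz(np.pi),.012,.024,.107,.1075,(0,165,255),[c0,r0],k)
    cv2.imwrite(f"pics/{tag}_{n}.png",a)
E
python3 e2.py g
```

```text
time: 6.5
ee_pos: [0.5991, 0.1196, 0.2216]
tcp_rot: [-180.0, -0.1, -179.9]
wrist_force: [0.9, 0.3, -0.8]
opening: 0.0151
6.5 [ 11.2859  14.1247  21.924   97.8885   0.0003 -78.822 ] [-179.983    -0.0876 -179.8922] [0.5991 0.1196 0.2216] [ 0.8605  0.3169 -0.7914] 0.015106950721334583
row: -0.0008980728173101593 0.0004373419438834234 -0.0014316500084457229 -0.006844333424866401
```

View pics/g_scene.png

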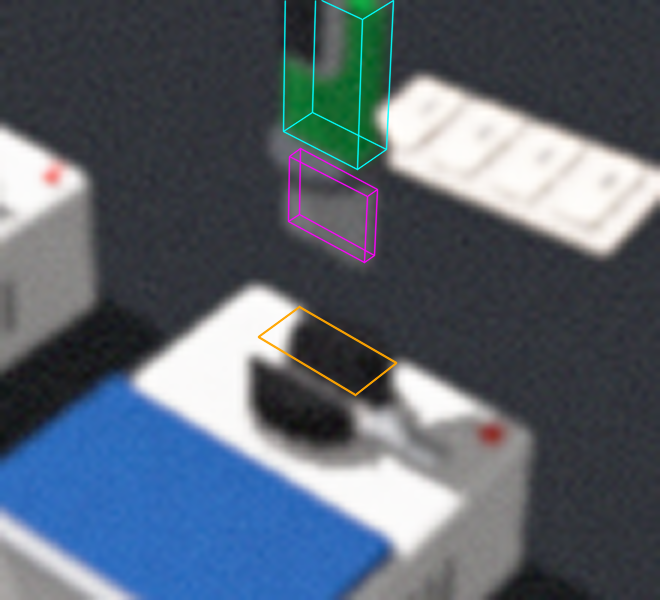

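View pics/g_top.png

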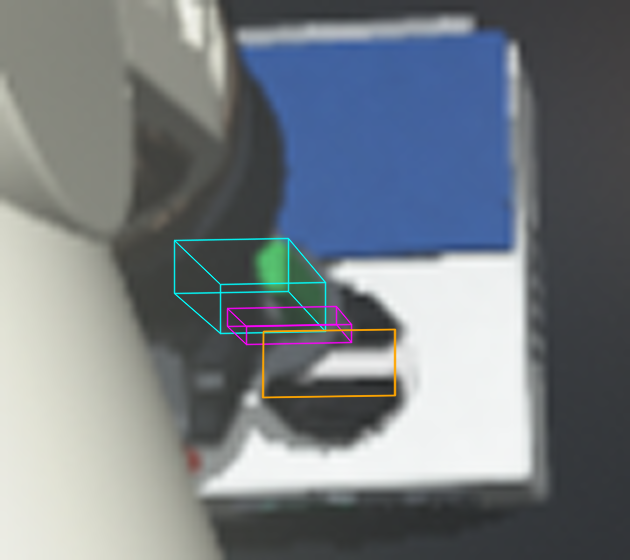

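```bash
python3 -m creep '[[-0.002,0.001,0.02,0,0,-0.003,0],[-0.002,0.001,0.04,0,0,-0.003,0],[-0.002,0.001,0.045,0,0,-0.003,0],[-0.002,0.001,0.045,0,0,-0.003,0]]'; python3 st.py .601 .1205 .2 180.5
python3 e2.py i;
```

```text
time: 7.0
ee_pos: [0.6009, 0.1206, 0.1769]
tcp_rot: [-180.0, -0.1, -179.6]
wrist_force: [0.9, -0.3, -1.2]
opening: 0.015
7.0 [ 11.3433  13.3621  16.0263  92.758    0.     -79.0556] [-179.9822   -0.0921 -179.6012] [0.6009 0.1206 0.1769] [ 0.8826 -0.2859 -1.1955] 0.015031038378008128
row: -6.383120632909584e-05 -5.1464611207924314e-05 -0.02309528818230261 -0.0017657815353072771
```

View pics/i_scene.png

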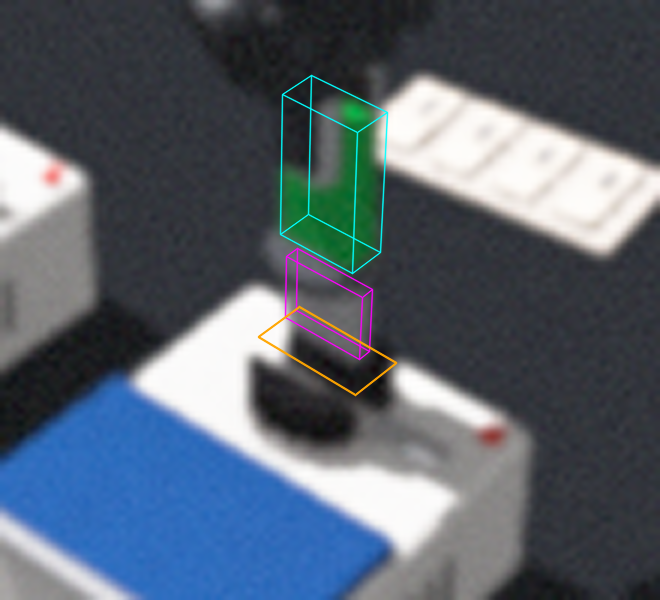

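View pics/i_top.png

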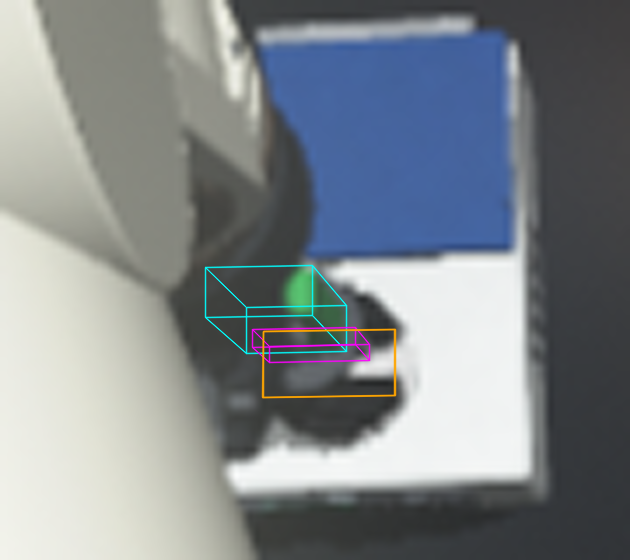

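```bash
python3 -m creep '[[-0.0013,0.001,0.005,0,0,0,0],[-0.0013,0.001,0.01,0,0,0,0],[-0.0013,0.001,0.014,0,0,0,0],[-0.0013,0.001,0.016,0,0,0,0],[-0.0013,0.001,0.016,0,0,0,0]]'; python3 st.py
python3 e2.py j;
```

```text
time: 7.6
ee_pos: [0.6025, 0.1216, 0.1611]
tcp_rot: [-180.0, -0.0, -179.6]
wrist_force: [-0.5, 0.5, -2.0]
opening: 0.0149
7.6 [ 11.4109  13.3249  14.2348  90.9512   0.0003 -79.0337] [-179.9925   -0.0405 -179.5554] [0.6025 0.1216 0.1611] [-0.4801  0.4809 -2.0398] 0.01485459672703828
```

View pics/j_scene.png

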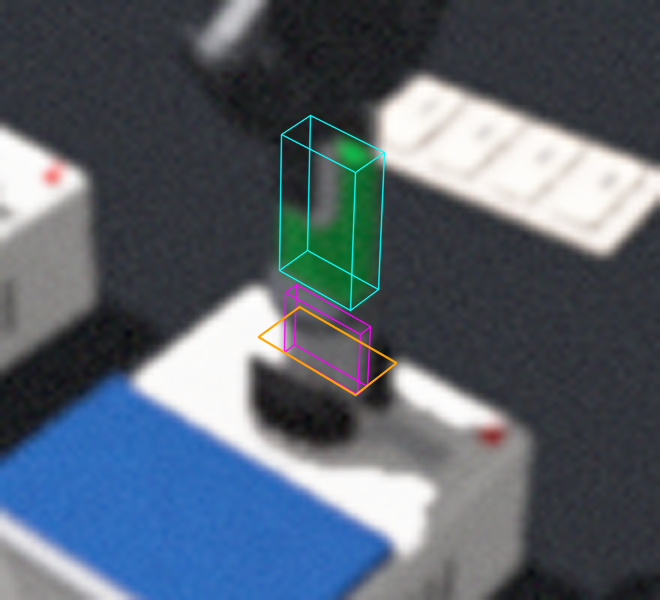

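View pics/j_top.png

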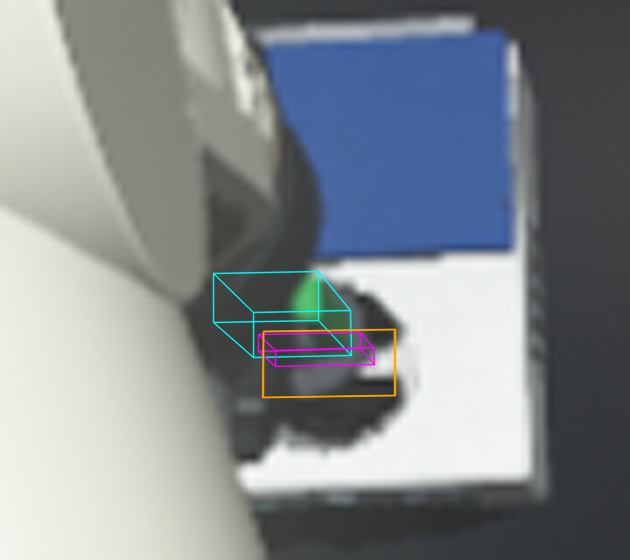

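```bash
python3 -m creep '[[0,0,0.003,0,0,0,0],[0,0,0.006,0,0,0,0],[0,0,0.008,0,0,0,0],[0,0,0.008,0,0,0,0]]'; python3 st.py
python3 e2.py k;
```

```text
time: 8.1
ee_pos: [0.6025, 0.1216, 0.1531]
tcp_rot: [-180.0, -0.0, -179.6]
wrist_force: [0.0, -0.5, -1.8]
opening: 0.0145
8.1 [ 11.4107  13.2373  13.2418  90.0456   0.0003 -79.0353] [-179.9925   -0.0405 -179.554 ] [0.6025 0.1216 0.1531] [ 0.0289 -0.4537 -1.7799] 0.014549820105312949
```

View pics/k_scene.png

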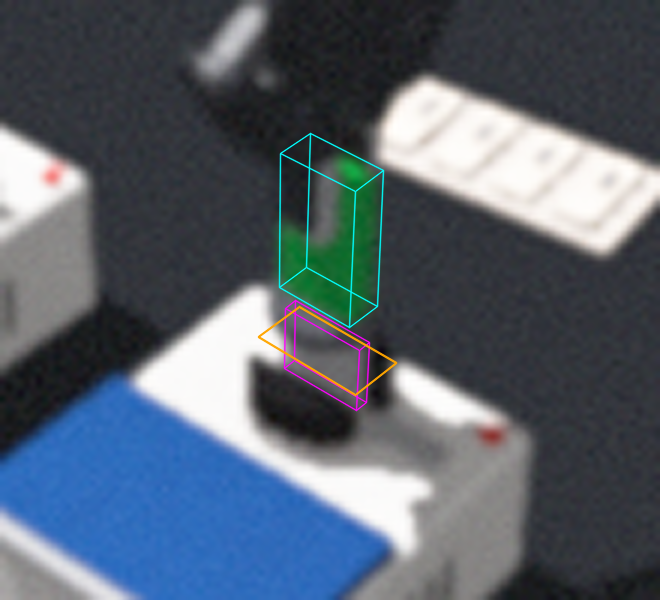

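```bash
python3 -m creep '[[0,0,0.002,0,0,0,0],[0,0,0.004,0,0,0,0],[0,0,0.006,0,0,0,0],[0,0,0.006,0,0,0,0]]'; python3 st.py
python3 e2.py l;
```

```text
time: 8.6
ee_pos: [0.6026, 0.1216, 0.1472]
tcp_rot: [-180.0, -0.0, -179.6]
wrist_force: [0.0, -0.5, -1.6]
opening: 0.0148
8.6 [ 11.4133  13.18    12.5205  89.3726  -0.0001 -79.0359] [-179.9938   -0.0316 -179.5508] [0.6026 0.1216 0.1472] [ 0.0345 -0.5225 -1.5554] 0.014787229418880363
```

View pics/l_scene.png

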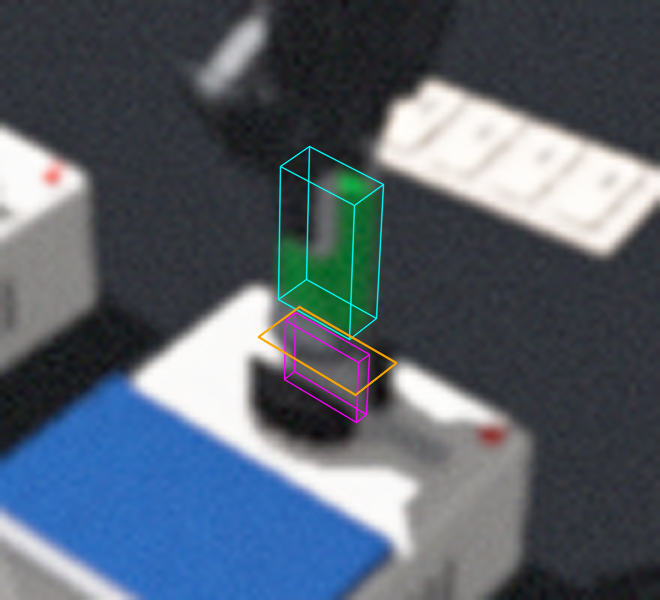

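View pics/l_top.png

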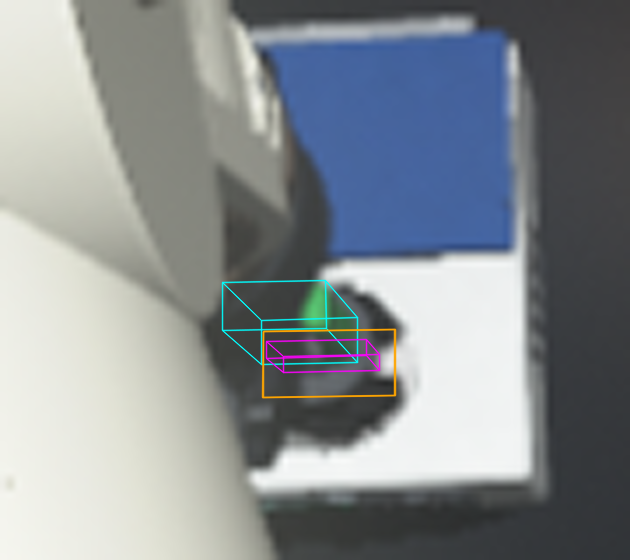

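```bash
python3 -m creep '[[0,0,0.0015,0,0,0,0],[0,0,0.003,0,0,0,0],[0,0,0.003,0,0,0,0]]';  python3 -m creep '[[0,0,0.0015,0,0,0,0],[0,0,0.003,0,0,0,0],[0,0,0.003,0,0,0,0]]'
```

```text
time: 9.0
ee_pos: [0.603, 0.1217, 0.1463]
tcp_rot: [180.0, 0.1, -179.6]
wrist_force: [-1.7, -0.3, 8.6]
opening: 0.0148
time: 9.3
ee_pos: [0.6034, 0.1218, 0.1461]
tcp_rot: [179.9, 0.3, -179.6]
wrist_force: [-6.7, -1.5, 23.7]
opening: 0.0148
```

```bash
python3 -m creep '[[0,0,-0.004,0,0,0,0],[0,0,-0.007,0,0,0,0],[0,0,-0.007,0,0,0,0],[0,0,-0.007,0,0,0,0]]';python3 st.py; python3 -m creep '[[0,0,0,0,0,0.12,0],[0,0,0,0,0,0.24,0],[0,0,0,0,0,0.24,0]]';python3 st.py; python3 -c "
from h import *
print(bot.get_obs()['torque'])"
```

```text
time: 9.7
ee_pos: [0.6026, 0.1216, 0.148]
tcp_rot: [-180.0, -0.0, -179.6]
wrist_force: [0.1, 1.0, -1.1]
opening: 0.0144
9.7 [ 11.4104  13.2133  12.6502  89.4858  -0.0006 -79.0379] [-179.9901   -0.0478 -179.5517] [0.6026 0.1216 0.148 ] [ 0.1081  1.0181 -1.0573] 0.014444684164895204
time: 10.0
ee_pos: [0.6024, 0.1217, 0.1479]
tcp_rot: [-180.0, -0.1, 166.6]
wrist_force: [-1.8, 0.4, -0.7]
opening: 0.0151
10.0 [ 11.4157  13.2114  12.6394  89.4995   0.0143 -65.1859] [-179.9829   -0.0708  166.6016] [0.6024 0.1217 0.1479] [-1.7532  0.3517 -0.7242] 0.015119342489772977
[0.20361691 0.18302314 0.02470772]
```

```bash
python3 -m creep '[[0,0,0,0,0,0.12,0],[0,0,0,0,0,0.24,0],[0,0,0,0,0,0.36,0],[0,0,0,0,0,0.48,0],[0,0,0,0,0,0.48,0]]';python3 st.py; python3 -c "
from h import *
print(bot.get_obs()['torque'])"; python3 e2.py m
```

```text
time: 10.5
ee_pos: [0.6027, 0.1216, 0.1481]
tcp_rot: [-180.0, -0.0, 139.3]
wrist_force: [0.2, 0.1, -3.0]
opening: 0.0146
10.5 [ 11.4104  13.2078  12.6521  89.4756  -0.0035 -37.8673] [-179.9731   -0.0165  139.2777] [0.6027 0.1216 0.1481] [ 0.2481  0.0764 -3.0045] 0.014641011689192416
[ 0.01746329 -0.10915576 -0.02840732]
```

View pics/m_scene.png

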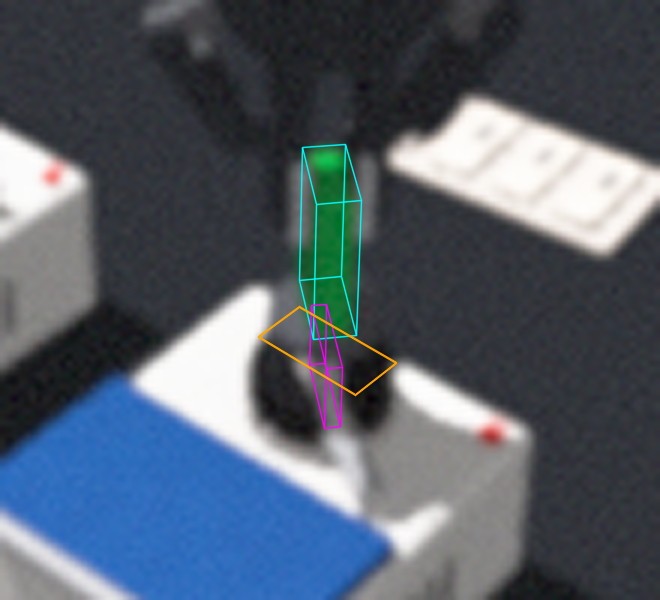

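View pics/m_top.png

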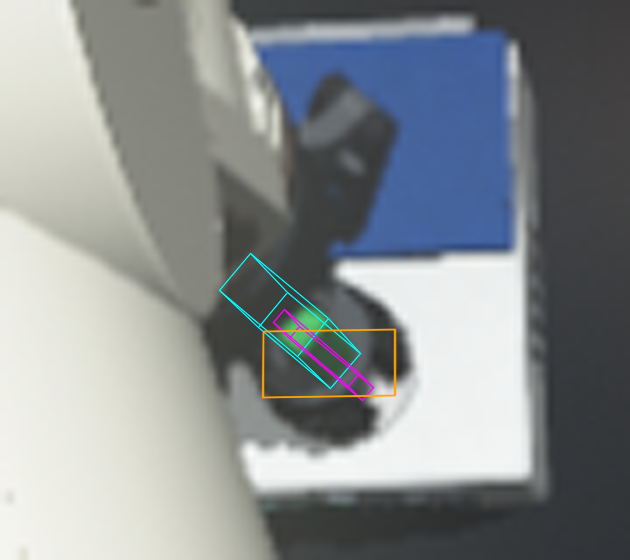

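```bash
python3 -m creep '[[0,0,0,0,0,0.12,0],[0,0,0,0,0,0.24,0],[0,0,0,0,0,0.36,0],[0,0,0,0,0,0.48,0],[0,0,0,0,0,0.6,0],[0,0,0,0,0,0.72,0],[0,0,0,0,0,0.84,0],[0,0,0,0,0,0.84,0]]';python3 st.py; python3 -c "
from h import *
print(bot.get_obs()['torque'])"; python3 e2.py n
```

```text
time: 11.4
ee_pos: [0.6029, 0.1212, 0.1484]
tcp_rot: [180.0, 0.0, 91.2]
wrist_force: [1.1, -2.4, -2.0]
opening: 0.0151
11.4 [11.3926 13.1902 12.6724 89.4759 -0.0489 10.2243] [179.9852   0.047   91.1683] [0.6029 0.1212 0.1484] [ 1.072  -2.3885 -1.9987] 0.015119101600971296
[-0.56432013 -0.42307298  0.03423821]
```

View pics/n_scene.png

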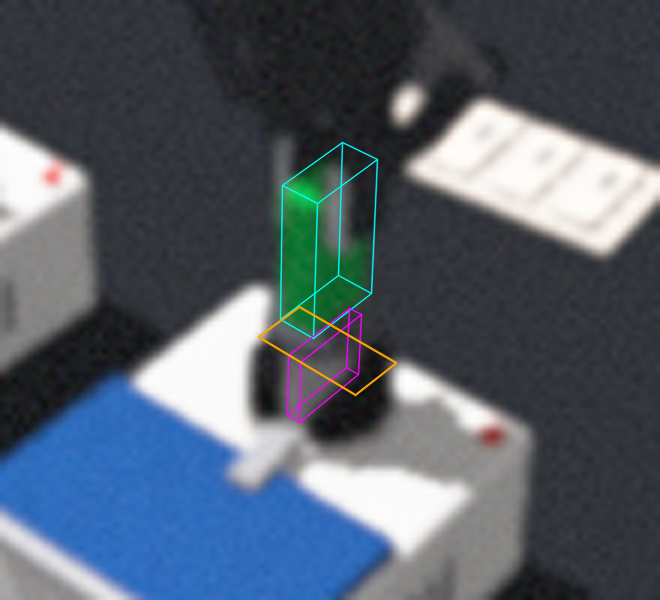

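```bash
python3 -m creep '[[0,0,0,0,0,0.1,0],[0,0,0,0,0,0.2,0],[0,0,0,0,0,0.2,0]]';python3 st.py; python3 -c "
from h import *
print(bot.get_obs()['torque'])";python3 -m creep '[[0,0,0,0,0,0.05,0],[0,0,0,0,0,0.07,0],[0,0,0,0,0,0.07,0]]';python3 st.py; python3 -c "
from h import *
print(bot.get_obs()['torque'])"; python3 e2.py p
```

```text
time: 11.8
ee_pos: [0.6028, 0.1212, 0.1485]
tcp_rot: [180.0, 0.1, 79.8]
wrist_force: [2.2, -3.8, -3.0]
opening: 0.0148
11.8 [11.3948 13.1852 12.6716 89.4895 -0.0573 21.6412] [179.9817   0.0544  79.7536] [0.6028 0.1212 0.1485] [ 2.1504 -3.8497 -3.0286] 0.01479044422748484
[-1.08981703 -0.59593723  0.19988287]
time: 12.1
ee_pos: [0.6028, 0.1213, 0.1485]
tcp_rot: [180.0, 0.0, 75.8]
wrist_force: [2.9, -4.5, -4.1]
opening: 0.0151
12.1 [11.4038 13.1838 12.6705 89.4956 -0.0461 25.5719] [179.9881   0.0454  75.8319] [0.6028 0.1213 0.1485] [ 2.926  -4.508  -4.1246] 0.015056723339434395
[-1.40088401 -0.67006416  0.94818399]
```

View pics/p_scene.png

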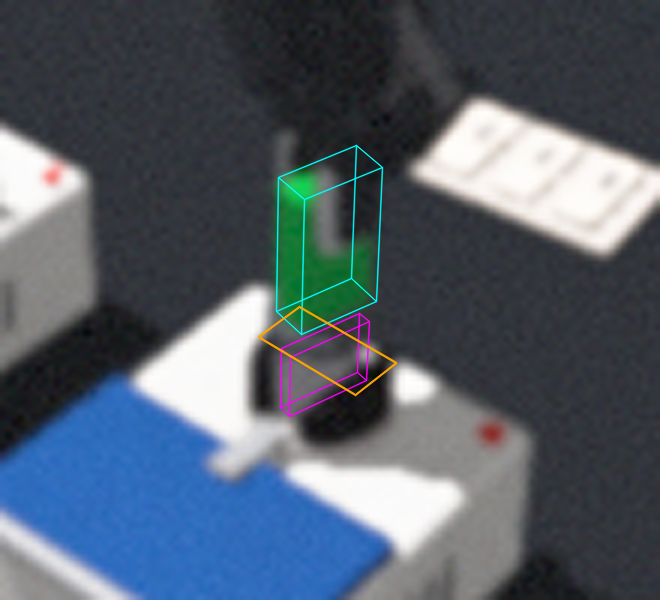

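View pics/p_top.png

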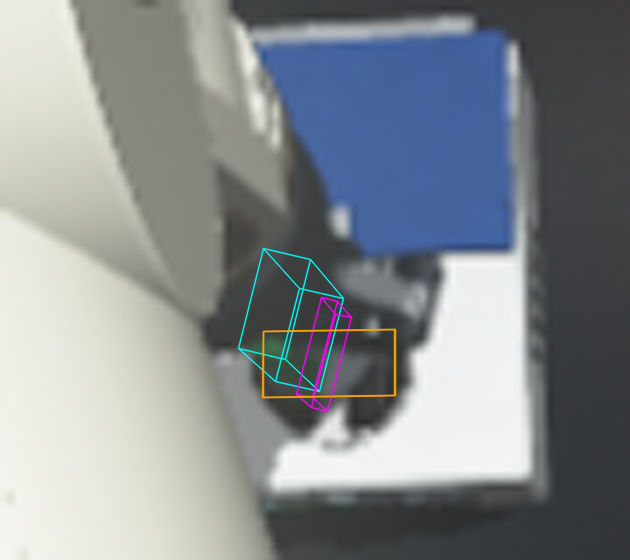

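```bash
python3 -m creep '[[0,0,0,0,0,-0.1,0],[0,0,0,0,0,-0.2,0],[0,0,0,0,0,-0.2,0]]';python3 st.py;python3 -m creep '[[0,0,-0.01,0,0,0,0],[0,0,-0.025,0,0,0,0],[0,0,-0.05,0,0,0,0],[0,0,-0.08,0,0,0,0],[0,0,-0.08,0,0,0,0]]';python3 st.py .471 .3547 .2238 74.5;python3 e2.py q
```

```text
time: 12.5
ee_pos: [0.6025, 0.122, 0.1488]
tcp_rot: [-180.0, -0.0, 87.3]
wrist_force: [-0.1, -0.7, -2.0]
opening: 0.0151
12.5 [11.4218 13.1669 12.6818 89.5209  0.0503 14.1119] [-179.9818   -0.0473   87.3099] [0.6025 0.122  0.1488] [-0.1484 -0.7451 -1.9705] 0.015069466317050655
time: 13.0
ee_pos: [0.6037, 0.1223, 0.2339]
tcp_rot: [179.6, -0.1, 87.0]
wrist_force: [-0.4, 0.1, -1.4]
opening: 0.015
13.0 [11.4296 14.7259 24.0443 98.9344  0.0488 14.4338] [179.6403  -0.1429  86.9964] [0.6037 0.1223 0.2339] [-0.4389  0.0735 -1.4287] 0.015011176852131613
row: 0.22511873715969563 -0.144653491580262 0.010139315568194501 0.21810276465688455
```

View pics/q_scene.png

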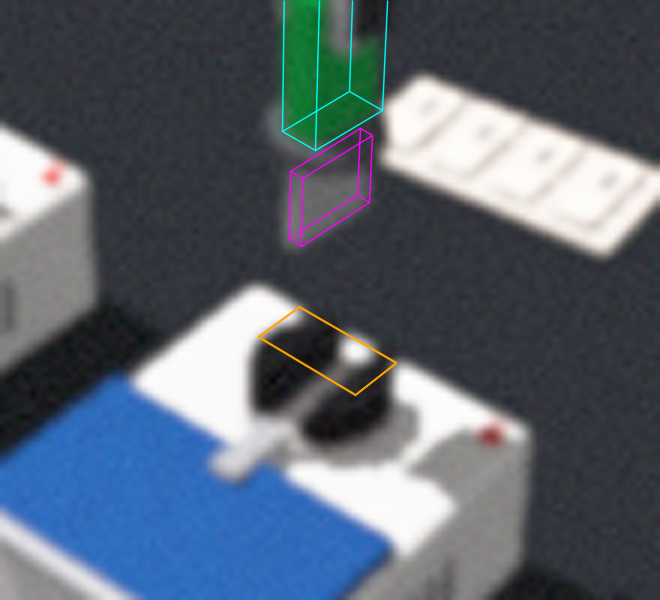

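View pics/q_top.png

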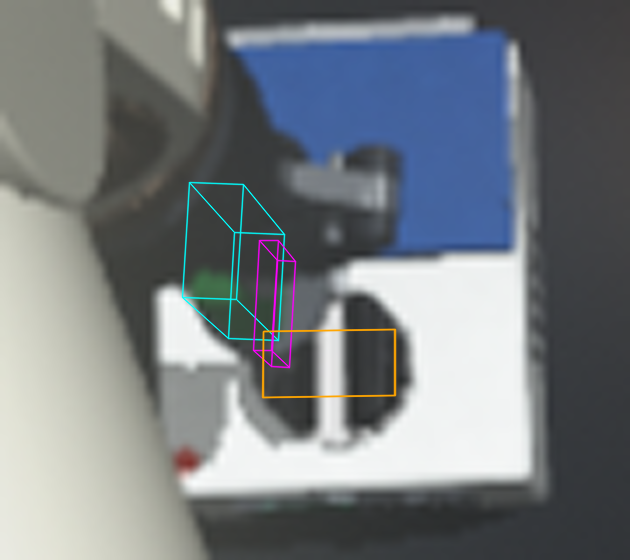

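```bash
python3 -m creep '[[0.0405,-0.026,0.002,0,0,0.1,0],[0.081,-0.052,0.004,0,0,0.218,0],[0.1215,-0.078,0.006,0,0,0.218,0],[0.162,-0.104,0.008,0,0,0.218,0],[0.2025,-0.13,0.01,0,0,0.218,0],[0.225,-0.1445,0.01,0,0,0.218,0],[0.225,-0.1445,0.01,0,0,0.218,0],[0.225,-0.1445,0.01,0,0,0.218,0]]';python3 st.py .4708 .3548 .2238 74.5;python3 e.py; cp pics/f_scene.png pics/r_scene.png; cp pics/f_top.png pics/r_top.png
```

```text
time: 13.9
ee_pos: [0.4693, 0.354, 0.2176]
tcp_rot: [-179.9, 0.1, 74.6]
wrist_force: [0.6, -0.0, -1.9]
opening: 0.0145
13.9 [37.0276 10.6445 17.3865 96.8326  0.0011 52.4007] [-179.9439    0.0711   74.6269] [0.4693 0.354  0.2176] [ 0.5624 -0.0374 -1.9325] 0.014477946909053258
row: 0.0011543144776865182 0.0012269980039544607 -0.006171074754280609 0.0022152913524196563
```

View pics/r_scene.png

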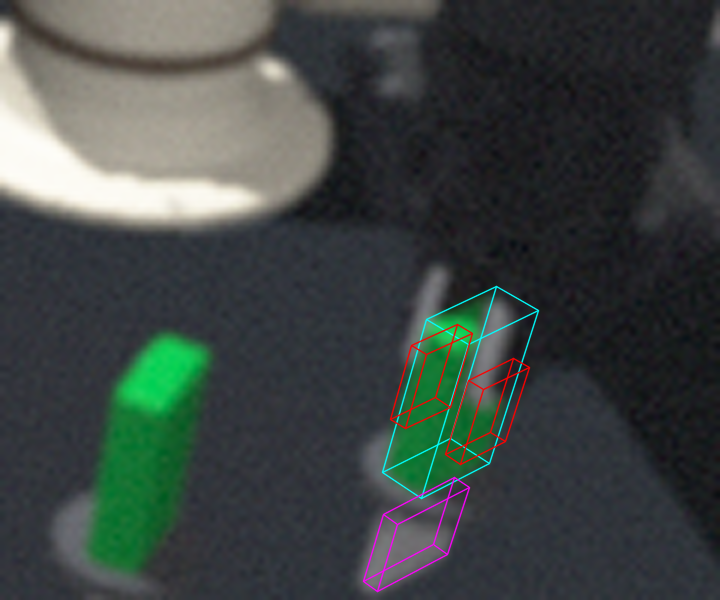

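View pics/r_top.png

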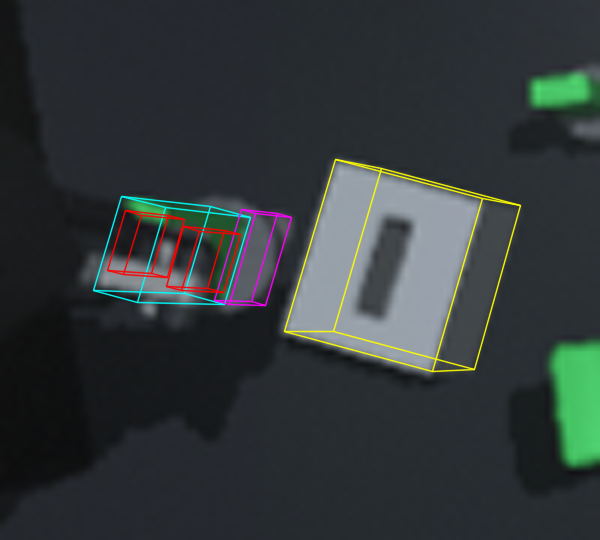

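```bash
python3 -m creep '[[0.001,0.001,0.02,0,0,0.002,0],[0.001,0.001,0.05,0,0,0.002,0],[0.001,0.001,0.075,0,0,0.002,0],[0.001,0.001,0.08,0,0,0.002,0],[0.001,0.001,0.08,0,0,0.002,0]]';python3 st.py .4707 .3548 .0735 74.5
```

```text
time: 14.5
ee_pos: [0.4714, 0.3534, 0.1382]
tcp_rot: [-179.9, 0.1, 74.4]
wrist_force: [0.4, -0.3, -0.3]
opening: 0.0144
14.5 [36.8608  9.5877  7.3666 87.8614  0.0015 52.4964] [-179.9486    0.0646   74.3645] [0.4714 0.3534 0.1382] [ 0.3813 -0.3475 -0.3282] 0.014433837192876069
row: 0.001162832883775823 -0.001005104923048143 0.06469824402247702 -0.0023654668123134857
```

```bash
python3 -m creep '[[0.001,-0.001,0,0,0,-0.002,0],[0.001,-0.001,0.01,0,0,-0.002,0],[0.001,-0.001,0.02,0,0,-0.002,0],[0.001,-0.001,0.03,0,0,-0.002,0],[0.001,-0.001,0.03,0,0,-0.002,0]]';python3 st.py .4707 .3548 .0735 74.5
```

```text
time: 15.0
ee_pos: [0.4697, 0.3552, 0.1065]
tcp_rot: [-179.9, 0.1, 74.6]
wrist_force: [0.4, 1.0, -1.9]
opening: 0.0147
15.0 [37.0964  9.6452  3.9364 84.4542  0.0012 52.5255] [-179.8999    0.1286   74.571 ] [0.4697 0.3552 0.1065] [ 0.443   1.0183 -1.8538] 0.014669450954945948
row: -0.00014273924009160037 0.0010458275821535797 0.032978263108239106 0.0012392125386415946
```

```bash
python3 -m creep '[[0,0.0005,0.01,0,0,0,0],[0,0.0005,0.02,0,0,0,0],[0,0.0005,0.028,0,0,0,0],[0,0.0005,0.028,0,0,0,0]]';python3 st.py .4707 .3548 .0735 74.5; python3 -m creep '[[0,0,0.002,0,0,0,0],[0,0,0.004,0,0,0,0],[0,0,0.004,0,0,0,0]]';python3 st.py .4707 .3548 .0735 74.5
```

```text
time: 15.4
ee_pos: [0.4704, 0.3551, 0.0789]
tcp_rot: [-179.9, 0.1, 74.6]
wrist_force: [-0.6, -0.3, -1.0]
opening: 0.0147
15.4 [37.0495  9.8832  1.1619 81.411  -0.0003 52.4868] [-179.9197    0.1051   74.5627] [0.4704 0.3551 0.0789] [-0.6397 -0.2567 -0.9546] 0.014695074289235319
row: -0.0001770077921039283 0.00040128405352236944 0.005384049416086403 0.0010950870345800903
time: 15.7
ee_pos: [0.471, 0.3556, 0.0766]
tcp_rot: [180.0, -0.0, 74.6]
wrist_force: [0.0, 0.1, -2.1]
opening: 0.0149
15.7 [37.051   9.8739  0.9021 81.0189 -0.0007 52.4883] [179.9938  -0.0068  74.5627] [0.471  0.3556 0.0766] [ 0.0145  0.0603 -2.1151] 0.014925457545524283
row: -0.0008644253131742019 -0.0001094695652977166 0.0031289257182423175 0.0010949227583643105
```

```bash
python3 -m creep '[[0,0,0.002,0,0,0,0],[0,0,0.0025,0,0,0,0],[0,0,0.0025,0,0,0,0]]';python3 st.py .4707 .3548 .0735 74.5; python3 -m creep '[[0,0,0.001,0,0,0,0],[0,0,0.001,0,0,0,0]]'
```

```text
time: 16.0
ee_pos: [0.471, 0.3555, 0.0741]
tcp_rot: [-180.0, 0.0, 74.6]
wrist_force: [-0.6, 0.0, -1.1]
opening: 0.0144
16.0 [37.0486  9.9067  0.6548 80.7504  0.0016 52.4891] [-179.9973    0.0008   74.5594] [0.471  0.3555 0.0741] [-0.5689  0.0047 -1.131 ] 0.014402250862427315
row: -0.0007921164717374315 -7.014194261134119e-05 0.0005560343769053511 0.001037327967792246
time: 16.2
ee_pos: [0.471, 0.3555, 0.073]
tcp_rot: [-180.0, 0.0, 74.6]
wrist_force: [0.0, -0.3, -2.3]
opening: 0.015
```

```bash
python3 -m creep '[[0,0,0.001,0,0,0,0],[0,0,0.0015,0,0,0,0]]'; python3 -m creep '[[0,0,0.001,0,0,0,0],[0,0,0.001,0,0,0,0]]'
```

```text
time: 16.4
ee_pos: [0.4711, 0.3556, 0.0729]
tcp_rot: [180.0, -0.0, 74.6]
wrist_force: [-3.6, -3.4, 10.7]
opening: 0.015
time: 16.6
ee_pos: [0.4711, 0.3556, 0.0729]
tcp_rot: [179.9, -0.1, 74.6]
wrist_force: [-5.1, -5.1, 13.5]
opening: 0.0149
```

Seated. Release to 0.6, without opening into anything, then rise.

```bash
python3 -m creep '[[0,0,-0.002,0,0,0,0],[0,0,-0.002,0,0,0,0.3],[0,0,-0.002,0,0,0,0.6],[0,0,-0.002,0,0,0,0.6],[0,0,-0.002,0,0,0,0.6],[0,0,-0.002,0,0,0,0.6]]'; python3 -m creep '[[0,0,-0.03,0,0,0,0.6],[0,0,-0.07,0,0,0,0.6],[0,0,-0.12,0,0,0,0.6],[0,0,-0.17,0,0,0,0.6],[0,0,-0.2,0,0,0,0.6],[0,0,-0.2,0,0,0,0.6]]'; python3 st.py .45 -.1 .3 74.5; python3 e.py
```

```text
time: 17.2
ee_pos: [0.471, 0.3556, 0.0724]
tcp_rot: [-180.0, 0.0, 74.6]
wrist_force: [0.1, 0.1, 0.2]
opening: 0.0515
time: 17.8
ee_pos: [0.4719, 0.3563, 0.2777]
tcp_rot: [179.7, -0.3, 74.6]
wrist_force: [1.4, -0.5, 0.4]
opening: 0.0513
17.8 [ 37.0521  12.8105  26.7567 103.528    0.0023  52.488 ] [179.7472  -0.3331  74.5648] [0.4719 0.3563 0.2777] [ 1.3869 -0.4855  0.4338] 0.05132191759183545
row: -0.44562685893014853 0.10035809547315412 -0.02227201106911647 0.0011315566233787975
```

```bash
python3 - <<'E'
from ov import *
for n in("scene","top"):
    im=optics.camera(n)[:,:,::-1]
    cv2.imwrite(f"pics/s_{n}.png",cv2.resize(im,(800,600),interpolation=cv2.INTER_CUBIC))
    r0,c0=(180,320) if n=="scene" else (165,100)
    d=np.hstack([cv2.resize(x[r0:r0+100,c0:c0+75],None,fx=5,fy=5,interpolation=cv2.INTER_CUBIC) for x in(cv2.imread(f"pics/{n}0.png"),im)])
    cv2.imwrite(f"pics/t_{n}.png",d)
E
```

```text
(no output)
```

View pics/t_scene.png

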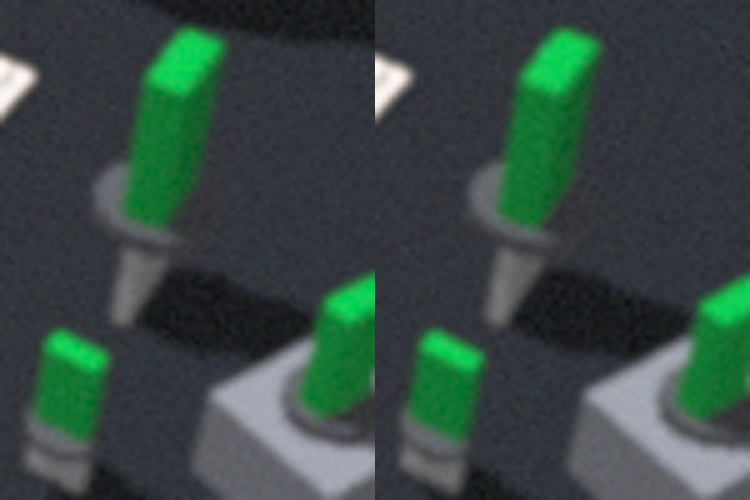

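View pics/t_top.png

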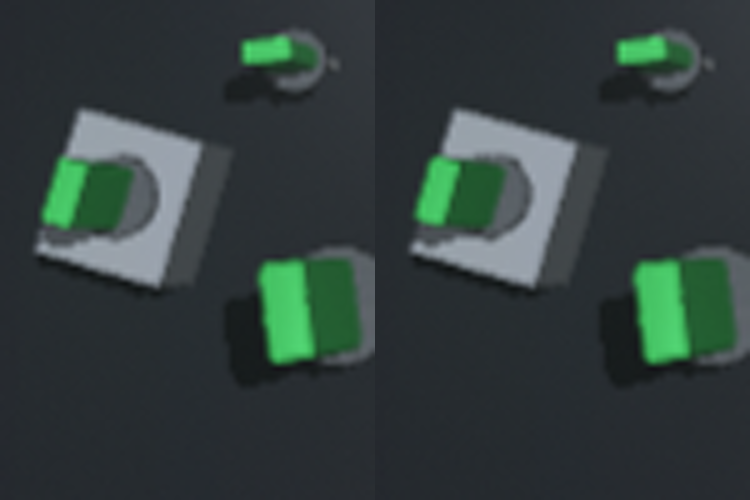

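View pics/s_top.png

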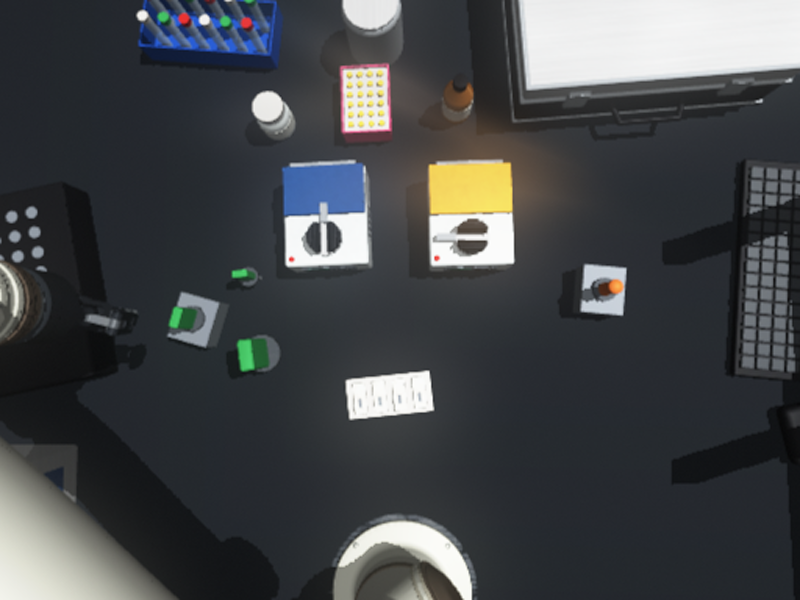

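```bash
python3 - <<'E'
from ov import *
im=optics.camera("top")[:,:,::-1]
cv2.imwrite("pics/u.png",cv2.resize(im[98:178,175:245],None,fx=7,fy=7,interpolation=cv2.INTER_CUBIC))
E
```

```text
(no output)
```

View pics/u.png

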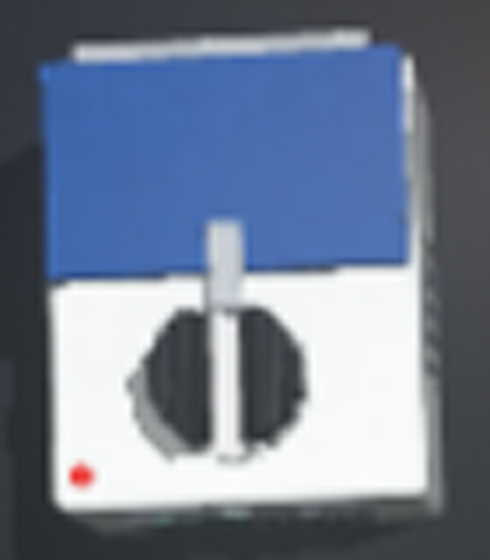

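```bash
python3 -c "
from workcell import bot
print(bot.job_done(), bot.get_obs()['time'])"
```

```text
the job is handed in; nothing more can be done
the job is handed in; nothing more can be done
```

The blue incubator's lock is turned to its stop and the green-handled key is back upright in its stand. The job is handed in; my last clock reading before that was 17.8 s.

**What I did:** I took the middle-sized key, the only green one in a stand, and lowered its blade into the blue lock until it touched the slot floor. I raised it about 2 mm and turned the key about 105° clockwise. The turning moment then rose to 0.95 N m, which I took as the stop. I turned back 12° within the play, lifted out, put the key back and let go.

**Last checks:**
- **Blue lock:** in the top view the tongue lies over the blue cover, parallel to the incubator's sides by eye.
- **Yellow lock:** its tongue looks unchanged from the first picture.
- **Key:** upright in its stand, matching its first picture in both views. The gripper was open and about 20 cm above it.
- **Forces:** the wrist force readings I took stayed under about 25 N, highest when the blade touched the slot floor.

**What disagreed:**
- **Cameras:** the two views differed by 3 to 9 mm on where the stand and the incubator are, so I aimed the insertion between them.
- **Finger pads:** they looked 10 to 17 mm higher on the handle than the gripper's reported pose implied. The grip held, and the key did not visibly shift in it.

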